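# Make up and count a tray of furniture feet

## Robot

A 6-joint arm with a two-finger parallel gripper is mounted at the origin on the work surface. World frame = base frame: x ahead of the robot, y to its left, z up, the work surface at z = 0. Lengths are in m, angles in rad, forces in N, time in s.
With the tool pointing down it reaches from about 0.325 to 0.775 m from the base axis. Payload 5.5 kg.
Tool frame: the origin (TCP) lies between the finger pads; the fingertips stand 8 mm ahead of it and the grasp point (between the pads) lies 11 mm behind it (tcp_to_tips is the distance from the TCP to the fingertips, in m); z points along the fingers, y is the line along which they close (so a half turn about z gives the same grasp; the last joint's range is limited). The gripper opens to 88 mm and grips with 3 to 60 N. Pads are 20 mm wide; open, the fingers measure 115 mm over their backs; the gripper's body (75 mm by 178 mm) begins 61 mm behind the grasp point.
Start: joints at [-1.28, 0.091, 1.231, -0, 1.82, -0.057], TCP at [0.204, -0.564, 0.231] pointing down, gripper open.
Joint ranges: [-2.87, 2.87], [-0.86, 2.18], [0.17, 2.46], [-1.51, 4.65], [0.06, 2.69], [-2.65, 2.65]. Speed limits (rad/s): [2.57, 2.57, 3.01, 3.14, 3.14, 3.14].

## Interface

Orientations are given as a unit quaternion [w, x, y, z].
In Python, from bench import * gives the robot as it stands. Calls block until the motion is done:
- move_to(position, orientation): joint-space move of the TCP to a pose.
- move_l(position, speed=0.15, orientation=None): straight line of the TCP; orientation=None keeps the orientation; speed is the mean speed in m/s.
- movej(angles): joint-space move.
- gripper_open() and close(): open the fingers fully, or close them until they stop; the grip force is fixed at half the most.
- hold(seconds).
- inverse_kinematics(position, orientation): joint angles nearest the present ones, or None.
- state(): the state.
- get_image(name): name is "scene" or "top" or "wrist"; returns a dict with "frame" (420x560x3 uint8, blue, green, red), "depth" (420x560 float32, m along the optical axis (not along the pixel's ray), 0 where there is no reading), "camera_matrix" (3x3 intrinsics, pixels), "view" (4x4, takes a point from world to camera coordinates). Camera axes: x right, y up, looking along -z (the intrinsics and any distortion apply to the point x, -y, -z); pixel columns grow to the right and rows downward; lengths in m; the calibration is good to about 2 mm. A picture is of the moment at which its call begins.
A pose or a line that the arm cannot do raises IKError and nothing moves.
- job_done(): hands the job in; it is judged then, once.
The state is a dict: "time": time; "joint_pos": joint angles; "dq": joint speeds; "joint_torque": joint torques, N m; "ee_pos": TCP position; "ee_rot": TCP orientation; "ft_force": force on the tool from outside, world axes, zero at the start; "moment": the same for the moment, N m; "finger_gap": finger opening in m; "finger_force": force on a finger pad.
Only numpy, scipy, OpenCV 4.12 (cv2) and the standard library are available. Lean on these libraries where they do the work, as an engineer would, in place of code of your own. Each camera call takes 0.05 s, during which the arm holds its last target. There are 200 camera calls.

## Task

First draw the tray's end board in tight by turning its cam lock half a turn clockwise, fully to its stop. Then put every loose furniture foot that is on the bench into the tray's compartment, each resting on the compartment floor, not on the wall or on another foot. Last, roll the count wheel until it squarely shows the number of feet in the tray, and leave the glue bottle, tape measure and wax tin where they are.

Things in the scene. Friction and masses are not known exactly. Their poses are not given: they have to be found in the camera images.
- tray: wooden knock-down tray fixed to the bench. Origin: centre of the compartment, at bench level; y points to the cam end (about world +y, yaw up to 0.25 rad), z up. Open compartment: inside x -85..85, y -95..95 mm, floor 10 mm up; walls 12 mm thick, tops 32 mm up. At y 95..185 mm a solid block, x -97..97, 36 mm high, carries the cam; beyond it the end board, 18 mm thick, 50 mm high
- cam (a joint): cam lock angle, rad: 0 open, 3.14 fully tight (its stop); grows as the cam turns clockwise seen from above. Stiff turn (about 0.12 N m), stays where it is left
- cam_wing (a point): centre of the cam's upright grip wing (aluminium bar 10 mm thick, 40 long, 28 tall, on a steel disc of 48 mm), on the cam's vertical axis at tray x 0, y 140, z 54 mm; the wing spans z 40 to 68 mm. It lies along this point's y axis, dotted nose at -y: at cam 0 the nose points along tray -y (away from the end board), at 3.14 to the end board. Turns with the cam
- end_board (a joint): travel of the end board, m: 0 open (10 mm gap to the block), 0.010 drawn tight; moves only with the cam (0.00318 m per rad)
- counter: grey count wheel housing fixed to the bench, 130 (x) x 70 (y) x 65 mm high; origin at the centre of its underside, x axis = direction in which the top of the wheel is pushed to count up (roughly world +x, away from the robot; yaw up to 0.35 rad). Two white index marks on its top, either side of the wheel, show where straight up is
- wheel_axis (a point): centre of the count wheel, on its level axis (along the counter's y), 45 mm above the bench. The wheel is 26 mm wide, core radius 31 mm, with 10 ridges 4 mm thick, 36 degrees apart, reaching to radius 40 mm; its top third sticks out of the housing
- wheel (a joint): angle of the count wheel, rad; grows as its top is pushed along counter +x; starts 0 to 0.9. No clicks: turns stiffly (0.06 N m), stays where left. The ten flats between the ridges carry 0 to 9 black dots on white; number k faces straight up at k x 0.6283 rad, with ridges then 18 degrees either side of straight up
- foot1: loose furniture foot standing on its mounting plate, 90 g: steel plate 42 x 42 x 5 mm, on it a square pale wooden post 26 x 26 mm up to 46 mm, post faces parallel to the plate's; origin: centre of the plate's underside, z along the post.
- foot2: loose furniture foot standing on its mounting plate, 90 g: steel plate 42 x 42 x 5 mm, on it a square pale wooden post 26 x 26 mm up to 46 mm, post faces parallel to the plate's; origin: centre of the plate's underside, z along the post.
- foot3: loose furniture foot standing on its mounting plate, 90 g: steel plate 42 x 42 x 5 mm, on it a square pale wooden post 26 x 26 mm up to 46 mm, post faces parallel to the plate's; origin: centre of the plate's underside, z along the post.
- foot4: loose furniture foot standing on its mounting plate, 90 g: steel plate 42 x 42 x 5 mm, on it a square pale wooden post 26 x 26 mm up to 46 mm, post faces parallel to the plate's; origin: centre of the plate's underside, z along the post. May be absent
- foot5: loose furniture foot standing on its mounting plate, 90 g: steel plate 42 x 42 x 5 mm, on it a square pale wooden post 26 x 26 mm up to 46 mm, post faces parallel to the plate's; origin: centre of the plate's underside, z along the post. May be absent
- foot6: loose furniture foot standing on its mounting plate, 90 g: steel plate 42 x 42 x 5 mm, on it a square pale wooden post 26 x 26 mm up to 46 mm, post faces parallel to the plate's; origin: centre of the plate's underside, z along the post. May be absent
- glue: white glue bottle, radius 25 mm, 120 mm tall, bystander; origin under its centre
- tape: tape measure 65 x 32 x 62 mm, bystander; origin under its centre
- wax: low wax tin, radius 38 mm, 45 mm tall, bystander; origin under its centre
There are look-alikes about, which are no part of the job. Leave any purple or red look-alike of the foot2 alone.

How it is judged:
By the outcome, as a careful person would: the job done as asked, in the order asked, and still so for the second after the job is handed in, with the robot touching nothing.
Of foot4, foot5, foot6 only 1 to 3 are there at a start; the rules pass over those that are not, and their reading is None.
At some moment in a run one of foot1, foot2, foot3, foot4, foot5, foot6 may be knocked a few centimetres aside while the robot is not near it.
Once in a run the grip may slacken for a moment while it holds something.
It also fails if it takes over 210 s, if anything falls off the work surface, if the arm or the gripper's body presses on something with over 40 N, if the wrist force passes 120 N, or if a joint passes its speed limit or range.

## Working session

There is one attempt and no reset: what is moved stays moved. The work goes in short steps, each a Python script; the robot and the scene stay as the last script left them, time stands still between calls to the robot, and variables do not carry over. Pictures are saved under pics/ and viewed, at most 14 in all, crops included, and the job is handed in when it is done.

```bash
ls; mkdir -p pics
cat > h.py <<'E'
from bench import *
import numpy as np, cv2
from scipy.spatial.transform import Rotation as R
def pts(im):
    """world points per pixel from depth"""
    K=im["camera_matrix"];d=im["depth"];h,w=d.shape
    u,v=np.meshgrid(np.arange(w),np.arange(h))
    c=np.stack([(u-K[0,2])/K[0,0]*d,-(v-K[1,2])/K[1,1]*d,-d,np.ones_like(d)],-1)
    return (c@np.linalg.inv(im["view"]).T)[...,:3]
def ray(im,u,v,z):
    K=im["camera_matrix"];T=np.linalg.inv(im["view"])
    r=T[:3,:3]@np.array([(u-K[0,2])/K[0,0],-(v-K[1,2])/K[1,1],-1]);o=T[:3,3]
    return o+r*(z-o[2])/r[2]
def down(yaw):
    """tool down; closing line (tool y) at angle yaw in world"""
    y=np.array([np.cos(yaw),np.sin(yaw),0]);z=np.array([0,0,-1.]);x=np.cross(y,z)
    q=R.from_matrix(np.stack([x,y,z],1)).as_quat();return [q[3],q[0],q[1],q[2]]
E
python3 - <<'E'
from h import *
for n in ("top","scene"):
    im=get_image(n);cv2.imwrite(f"pics/{n}0.png",im["frame"]);np.savez(f"{n}0.npz",**im)
    print(n,im["camera_matrix"].tolist(),np.linalg.inv(im["view"]).round(3).tolist())
s=state();print(s["time"],s["ee_rot"],s["finger_gap"])
E
```

```text
pics
top [[379.79242089997274, 0.0, 278.9660721996965], [0.0, 379.79242089997274, 213.87781776104728], [0.0, 0.0, 1.0]] [[0.028, 0.997, -0.078, 0.496], [-0.999, 0.031, 0.029, -0.015], [0.032, 0.077, 0.997, 0.947], [0.0, 0.0, 0.0, 1.0]]
scene [[463.02763272883857, 0.0, 284.9079041367273], [0.0, 463.02763272883857, 206.8718669147142], [0.0, 0.0, 1.0]] [[0.082, -0.761, 0.644, 1.239], [0.997, 0.071, -0.043, -0.068], [-0.012, 0.645, 0.764, 0.829], [0.0, 0.0, 0.0, 1.0]]
0.1 [-8.80836848e-04  9.84920579e-01  1.73004803e-01 -1.20740800e-04] 0.08826028314541716
```

View pics/top0.png

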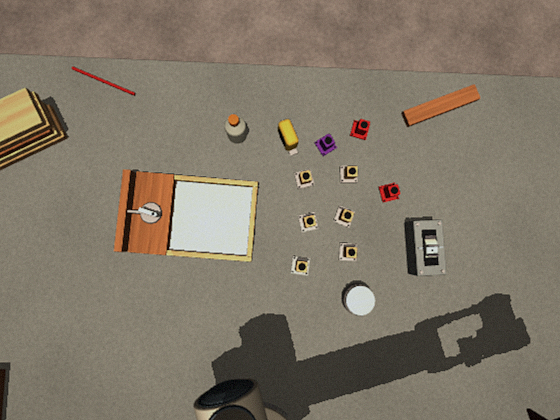

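View pics/scene0.png

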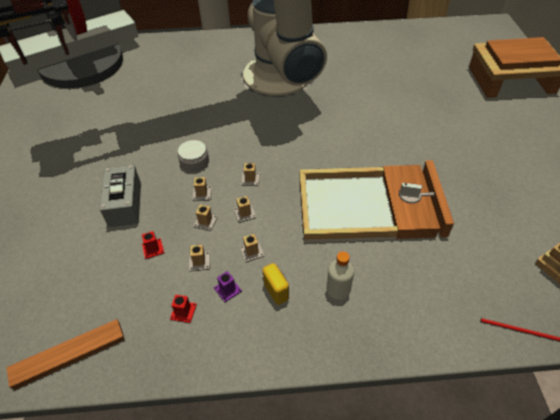

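Six candidates for feet with pale posts in the top image: (304,178), (348,173), (309,221), (345,215), (301,265), (348,252). Look-alikes are purple (326,144) and red (360,128), (390,192). Bystanders are glue (235,128), tape (288,133) and wax (359,299). The tray is at (213,217) with the cam at (151,212), and the counter is at (427,247).

```bash
cat >> h.py <<'E'
def rects(mask,P,zr,amin):
    """minAreaRect in world xy of connected mask blobs within height range"""
    m=(mask&(P[...,2]>zr[0])&(P[...,2]<zr[1])).astype(np.uint8)
    n,l,st,c=cv2.connectedComponentsWithStats(m,connectivity=4);o=[]
    for i in range(1,n):
        if st[i,4]>=amin:
            q=P[l==i];r=cv2.minAreaRect(q[:,:2].astype(np.float32)*1000)
            o.append((c[i].round(0),st[i,4],np.round(r[0],1),np.round(r[1],1),round(r[2],1),round(float(np.median(q[:,2]))*1000,1)))
    return o
E
python3 - <<'E'
from h import *
im=dict(np.load("top0.npz"));P=pts(im);f=im["frame"];hsv=cv2.cvtColor(f,cv2.COLOR_BGR2HSV)
np.set_printoptions(suppress=True)
print("bench z",np.median(P[300:330,100:200,2]))
T=np.ones(f.shape[:2],bool)
for name,zr,a in(("all>12mm",(.018,.2),20),("posts top",(.038,.052),12),("wing",(.055,.08),5),("wheel",(.07,.1),5),):
    print(name)
    for r in rects(T,P,zr,a):
        if r[0][1]<320: print(*r)
a=cv2.resize(f[150:290,280:460],None,fx=4,fy=4,interpolation=cv2.INTER_CUBIC);cv2.imwrite("pics/crop1.png",a)
E
```

```text
bench z 0.00027692999282813435
all>12mm
[ 24. 124.] 3116 [751.7 587.3] [108.3 164.5] 29.0 81.8
[450. 103.] 25 [ 863.7 -469.9] [21.  12.8] 84.2 19.1
[235. 128.] 473 [765.3  69.3] [42.5 48.6] 13.9 82.4
[287. 134.] 432 [762.8 -55.4] [64.7 33.3] 24.2 59.7
[362. 126.] 160 [ 791.  -240.4] [26.5 26.3] 75.3 44.6
[326. 141.] 151 [ 749.2 -153.4] [25.9 26.1] 32.1 45.5
[350. 171.] 148 [ 675.6 -212.5] [24.1 25.5] 2.5 45.4
[162. 213.] 5535 [557.2 178.4] [319.7 194.4] 87.1 35.8
[304. 176.] 142 [ 660.5 -101. ] [26.  25.5] 15.1 45.5
[392. 190.] 153 [ 633.1 -315.6] [25.7 27.7] 16.6 44.9
[346. 215.] 143 [ 568.9 -203.1] [25.8 26.1] 68.1 45.4
[309. 221.] 129 [ 552.3 -113.6] [25.5 26.1] 15.4 45.7
[425. 247.] 1989 [ 497.7 -394. ] [129.9  71.1] 4.4 64.6
[350. 251.] 141 [ 481.2 -214.2] [26.4 25.9] 87.2 45.7
[301. 266.] 130 [444.3 -96.9] [26.2 26. ] 83.3 46.1
[358. 299.] 825 [ 369.9 -236.1] [72.9 72.3] 1.0 44.4
posts top
[363. 125.] 117 [ 791.  -240.4] [26.5 26.3] 75.3 45.8
[ 26. 143.] 190 [712.9 563.5] [ 14.  135.4] 33.2 44.3
[237. 137.] 30 [749.6  66.8] [10.2 39.3] 11.3 45.2
[327. 140.] 121 [ 749.4 -153.6] 
[... 445 characters left out ...]
09. 221.] 119 [ 552.4 -113.7] [25.5 25.7] 15.5 45.8
[411. 247.] 118 [ 495.2 -360.5] [127.    2.8] 4.6 45.1
[350. 251.] 126 [ 481.2 -214.3] [26.2 25.9] 87.1 45.8
[301. 266.] 122 [444.3 -97. ] [26.1 26. ] 83.3 46.2
[359. 300.] 682 [ 368.8 -237.3] [66.7 67.7] 32.6 44.7
wing
[ 30. 126.] 666 [747.  543.8] [ 80.1 158.7] 65.0 70.3
[236. 131.] 121 [762.1  68.3] [35.5 48.3] 16.9 74.4
[288. 132.] 326 [763.2 -55.7] [64.3 30.9] 23.7 60.8
[147. 211.] 88 [561. 263.] [44.2  9.6] 72.9 67.4
[428. 247.] 1647 [ 497.7 -394.2] [129.9  70.7] 4.4 65.1
wheel
[ 20. 116.] 1933 [767.4 571.4] [ 96.5 120.1] 28.6 89.7
[235. 127.] 247 [765.5  69.6] [42.1 48.2] 13.9 83.2
[431. 246.] 225 [ 501.4 -394.2] [48.6 27.7] 4.2 74.7
```

View pics/crop1.png

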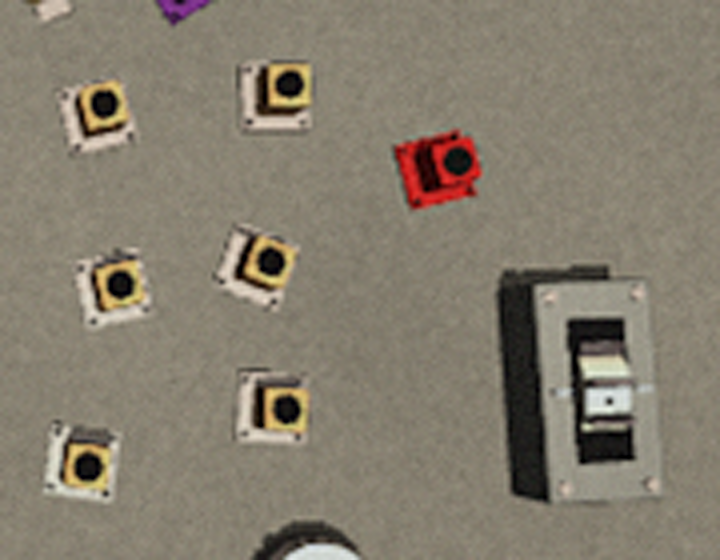

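The crop shows six feet with white plates and wooden posts. The red one at crop (440,165) is a look-alike, and the wheel shows one dot at about (610,400). All heights and sizes match the description (posts 46 mm, 26 mm square; tray 320 x 194 mm). Next I move over the cam for a close look.

Run:
```python
from h import *
np.set_printoptions(suppress=True,precision=4)
yaw=np.radians(162.9)
q=inverse_kinematics([.561,.263,.25],down(yaw));print(q)
j=np.array(q)
if j[5]<0: movej(list(j))
print(state()["joint_pos"],state()["ee_pos"],state()["time"])
im=get_image("wrist");P=pts(im);f=im["frame"];cv2.imwrite("pics/w1.png",f)
T=np.ones(f.shape[:2],bool)
for n,zr in(("wing",(.057,.08)),("disc",(.0375,.0445)),("board",(.046,.0545)),("block",(.033,.0373))):
    for r in rects(T,P,zr,80):print(n,*r)
```

```text
[ 0.3835  0.1499  1.1329 -0.      1.8588 -2.4597]
[ 0.3824  0.1499  1.133  -0.0002  1.8588 -2.4595] [0.5613 0.2623 0.25  ] 3.25
wing [ 5. 46.] 471 [749.3  77.5] [40.  11.7] 60.4 63.4
wing [280. 183.] 505 [558.1 259.6] [43.9  9.3] 72.8 67.6
disc [20. 51.] 257 [753.1  77.1] [46.7 17.4] 55.5 40.9
disc [293. 202.] 1216 [559.9 278.5] [ 77.6 192.2] 87.1 39.7
disc [267. 180.] 638 [571.8 256.8] [45.8 20. ] 67.7 39.6
board [13. 48.] 339 [752.3  74.5] [47.3 18.8] 64.4 50.3
board [297. 241.] 3376 [562.  325.2] [ 19.1 193.6] 87.1 49.6
block [26. 50.] 141 [748.9  75.4] [41.4 11.7] 66.4 35.1
block [282. 177.] 14847 [559.  262.4] [ 90.4 194.4] 87.0 35.6
```

View pics/w1.png

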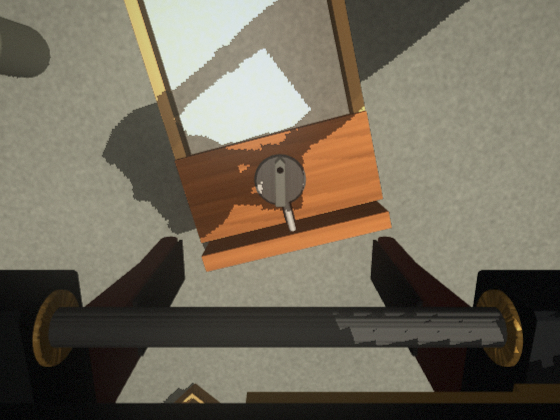

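The wrist picture shows the cam at (281,180). Its dotted nose points up at (280,165), toward the compartment, about 14° past open, and the end board gap is open. I grip the wing and turn it.

Run:
```python
from h import *
np.set_printoptions(suppress=True,precision=3)
p=[.5596,.2628];o=down(np.radians(162.85))
move_to([*p,.12],o);move_l([*p,.052],.06)
close();s=state();print("grip",s["finger_gap"],s["finger_force"],s["ft_force"],s["joint_pos"])
q=np.array(s["joint_pos"]);q6=q[5]
for d in list(np.arange(.3,2.9,.3))+[2.89,2.93,2.97]:
    q[5]=q6+d;movej(list(q));s=state()
    print(round(d,2),round(s["joint_pos"][5]-q6,3),s["ft_force"],s["moment"],round(s["finger_gap"],4))
```

```text
grip 0.009426201994387144 29.984635412693024 [-3.412 -0.257  1.526] [ 0.384  0.177  1.454  0.     1.511 -2.458]
0.3 0.296 [-2.054  0.387  1.145] [ 0.181  0.256 -0.145] 0.0098
0.6 0.594 [-4.151  0.949  0.8  ] [ 0.214  0.427 -0.109] 0.0095
0.9 0.894 [-2.753  2.191  0.646] [ 0.298  0.561 -0.131] 0.0099
1.2 1.193 [-3.762  3.129  2.588] [ 0.502  0.62  -0.162] 0.01
1.5 1.493 [-4.878  3.163  0.554] [ 0.557  0.616 -0.177] 0.0098
1.8 1.793 [-4.696  3.199  1.083] [ 0.574  0.537 -0.117] 0.0098
2.1 2.093 [-3.504  3.475  1.103] [ 0.685  0.516 -0.126] 0.0097
2.4 2.393 [-3.011  4.47   1.163] [ 0.644  0.454 -0.152] 0.0096
2.7 2.691 [-2.508  5.195  0.409] [ 0.77   0.38  -0.131] 0.0095
2.89 2.881 [-1.478  4.732 -0.226] [ 0.717  0.265 -0.12 ] 0.01
2.93 2.921 [-1.721  4.398  0.046] [0.793 0.293 0.435] 0.0101
2.97 2.961 [-1.335  5.149 -1.024] [0.817 0.288 0.65 ] 0.0101
```

The moment jumps at the stop. I release, lift and check.

Run:
```python
from h import *
gripper_open();p=state()["ee_pos"];move_l([p[0],p[1],.25],.2)
im=get_image("wrist");P=pts(im);f=im["frame"];cv2.imwrite("pics/w2.png",f)
T=np.ones(f.shape[:2],bool)
for n,zr in(("wing",(.057,.08)),("board",(.046,.0545)),("block",(.033,.0373))):
    for r in rects(T,P,zr,200):print(n,*r)
im=get_image("top");P=pts(im);print(state()["time"])
for r in rects(np.ones(P.shape[:2],bool),P,(.043,.05),60):print(*r)
```

```text
wing [278. 183.] 506 [559.4 264. ] [44.5 10. ] 87.0 67.4
board [275. 124.] 4124 [561.7 315.7] [ 18.  193.2] 87.1 49.6
block [279. 177.] 14797 [559.2 260.6] [ 90.5 194.6] 87.1 35.6
13.1583
[363. 124.] 104 [ 791.5 -240.5] [25.7 25.9] 75.1 46.0
[327. 140.] 104 [ 749.4 -153.1] [24.4 26. ] 37.5 46.1
[351. 170.] 98 [ 676.4 -212.7] [22.6 24.9] 2.5 46.3
[305. 175.] 109 [ 660.7 -101.3] [25.6 25.8] 16.6 46.0
[393. 190.] 110 [ 633.3 -315.5] [25.3 26.3] 15.5 45.9
[125. 225.] 192 [523.9 321.2] [ 19.4 112.7] 87.4 48.7
[347. 215.] 107 [ 568.8 -203.2] [24.9 25.9] 69.8 46.3
[309. 220.] 111 [ 552.1 -113.8] [25.3 25.5] 13.4 46.3
[351. 252.] 113 [ 481.  -214.6] [25.9 25.5] 83.5 46.0
[301. 266.] 115 [444.4 -97. ] [25.4 25.8] 83.7 46.2
[360. 300.] 570 [ 369.2 -237.4] [67.5 66.2] 65.9 45.1
```

View pics/w2.png

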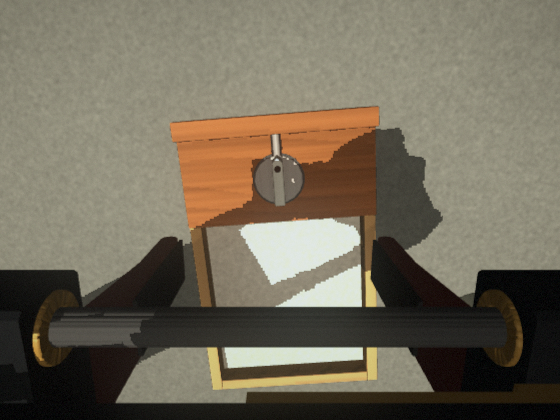

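The nose dot at (277,169) now points at the end board, the gap is closed and the wing is parallel to the tray, so the cam is tight. Now the feet. I run one first, then loop.

```bash
cat >> h.py <<'E'
C=np.array([.5533,.1236]);TY=np.radians(-2.9)
ex=np.array([np.cos(TY),np.sin(TY)]);ey=np.array([-ex[1],ex[0]])
SL=[C+x*ex+y*ey for y in(.062,0,-.062) for x in(.045,-.045)]
def posts(zr,amin=60):
    im=get_image("top");P=pts(im);hsv=cv2.cvtColor(im["frame"],cv2.COLOR_BGR2HSV)
    o=[]
    for r in rects(np.ones(P.shape[:2],bool),P,zr,amin):
        u,v=r[0].astype(int)
        if max(r[3])>30 or min(r[3])<20: continue
        h=hsv[v-5:v+6,u-5:u+6].reshape(-1,3);h=h[(h[:,1]>60)&(h[:,2]>70)]
        hue=np.median(h[:,0]) if len(h) else -1
        if 8<hue<40:o.append((r[2]/1000,np.radians(r[4]),hue))
    return o
def near(a,b=TY):
    """angle a mod 90 deg, nearest b"""
    return b+(a-b+np.pi/4)%(np.pi/2)-np.pi/4
def fetch(xy,a,slot):
    psi=near(a);o=down(psi);t=SL[slot]
    move_to([*xy,.12],o);move_l([*xy,.033],.12);close()
    g0=state()["finger_gap"]
    move_l([*xy,.11],.15);g1=state()["finger_gap"]
    if g1<.02: return "lost at lift",g0,g1
    move_to([*t,.11],down(TY));move_l([*t,.055],.12)
    g2=state()["finger_gap"];
    if g2<.02: return "lost in carry",g0,g1,g2
    move_l([*t,.0432],.04);s=state()
    gripper_open();move_l([*t,.12],.15)
    return "ok",g0,g1,g2,s["ft_force"][2],s["time"]
E
python3 - <<'E'
from h import *
f=posts((.043,.05));
for x in f:print(x)
k=max(f,key=lambda x:x[0][1]) # nearest tray
print(fetch(k[0],k[1],0))
im=get_image("wrist");P=pts(im);cv2.imwrite("pics/w3.png",im["frame"])
for r in rects(np.ones(P.shape[:2],bool),P,(.051,.06),200):print(*r)
print(SL[0])
E
```

```text
(array([ 0.6764, -0.2125]), np.float64(0.020943951023931952), np.float64(21.5))
(array([ 0.6608, -0.1014]), np.float64(0.27401669256310973), np.float64(21.0))
(array([ 0.5686, -0.2031]), np.float64(1.1885692206081384), np.float64(21.0))
(array([ 0.5523, -0.1136]), np.float64(0.2827433388230814), np.float64(21.0))
(array([ 0.481 , -0.2141]), np.float64(1.457349925415265), np.float64(21.0))
(array([ 0.4444, -0.0968]), np.float64(1.460840583919254), np.float64(22.0))
('ok', 0.025800952458445547, 0.02569959395874465, 0.026010953941559455, np.float64(-1.1491749188565925), 19.475)
[204.  88.] 224 [564. 262.] [40.1  0.9] 87.1 55.7
[278. 226.] 1716 [601.1 179.7] [25.9 25.8] 86.3 55.9
[0.60137913 0.18324392]
```

View pics/w3.png

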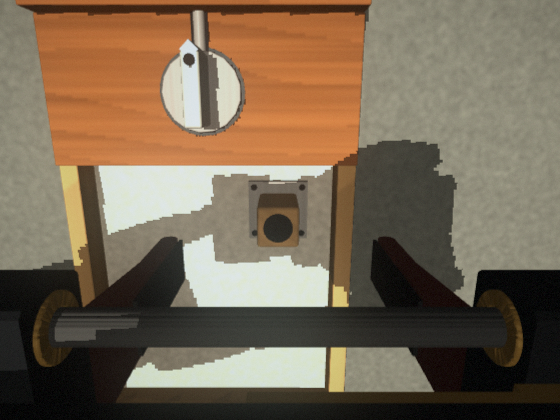

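The foot stands flat on the compartment floor at (278,215), with its top at 55.9 mm as it must be. I continue with the rest, re-detecting before each.

Run:
```python
from h import *
slot=1
while slot<6:
    f=[x for x in posts((.043,.05)) if x[0][1]<0]
    print(len(f),end=" ")
    if not f: break
    k=max(f,key=lambda x:x[0][1]); r=fetch(k[0],k[1],slot)
    print(k[0].round(3),[x if isinstance(x,str) else round(float(x),4) for x in r])
    if r[0]!="ok": break
    slot+=1
else:
    move_to([.5,-.25,.3],down(TY))
    im=get_image("top");cv2.imwrite("pics/top2.png",im["frame"]);P=pts(im)
    for r in rects(np.ones(P.shape[:2],bool),P,(.041,.062),60):print(*r)
    print((np.array(SL)*1000).round(1).tolist(),state()["time"])
```

```text
5 [ 0.661 -0.101] ['ok', 0.0259, 0.0259, 0.0257, -0.8448, 27.2083]
4 [ 0.552 -0.114] ['ok', 0.0258, 0.0255, 0.0259, -0.827, 34.6583]
3 [ 0.569 -0.204] ['ok', 0.0257, 0.0258, 0.0257, -0.508, 42.4917]
2 [ 0.676 -0.213] ['ok', 0.0258, 0.0254, 0.0261, -1.6119, 50.3333]
1 [ 0.481 -0.214] ['ok', 0.026, 0.026, 0.026, -0.8139, 57.8833]
[287. 133.] 280 [763.1 -55.1] [65.  33.1] 23.9 59.4
[363. 124.] 114 [ 791.6 -240.7] [26.  25.5] 75.8 45.9
[ 26. 141.] 362 [718.4 559.1] [ 19.1 146.4] 35.0 53.4
[327. 140.] 113 [ 749.8 -153.7] [25.2 27.3] 34.8 46.1
[126. 210.] 741 [564.1 318.6] [ 20.  194.2] 87.2 49.9
[393. 190.] 116 [ 633.2 -315.7] [25.4 25.9] 16.1 45.7
[185. 195.] 138 [603.1 182.1] [26.2 25.7] 86.8 56.0
[211. 197.] 135 [599.1 121.5] [25.4 26.4] 1.5 55.8
[237. 199.] 131 [596.5  58.1] [25.8 25.8] 89.8 56.0
[412. 237.] 69 [ 516.3 -358.8] [83.2  2.7] 4.4 51.6
[181. 233.] 134 [513.5 187.2] [23.6 25.9] 1.9 56.1
[208. 235.] 133 [510.2 124.6] [26.1 25.7] 86.8 56.2
[234. 237.] 125 [506.5  63.6] [25.7 25.9] 1.7 56.2
[360. 300.] 661 [ 368.1 -238.3] [66.  67.1] 0.2 44.9
[[601.4, 183.2], [511.5, 187.8], [598.2, 121.3], [508.4, 125.9], [595.1, 59.4], [505.2, 64.0]] 61.0
```

All six posts stand at 56 mm in their slots. Next I look at the wheel.

```bash
cat >> h.py <<'E'
WY=np.radians(4.4);wx=np.array([np.cos(WY),np.sin(WY)]);wy=np.array([-wx[1],wx[0]])
def look(name):
    im=get_image("wrist");P=pts(im);cv2.imwrite(f"pics/{name}.png",im["frame"])
    h=[r for r in rects(np.ones(P.shape[:2],bool),P,(.0605,.068),1500)]
    for r in h:print(*r)
    c=max(h,key=lambda r:r[1])[2]/1000
    d=P[...,:2]-c;X=d@wx;Y=d@wy;Z=P[...,2]-.045
    m=(abs(Y)<.011)&(abs(X)<.036)&(P[...,2]>.07);r=np.hypot(X,Z)[m];a=np.degrees(np.arctan2(X,Z))[m]
    hb=[(int(b),int(((a>=b)&(a<b+4)).sum()),round(float(np.percentile(r[(a>=b)&(a<b+4)],80))*1000,1)) for b in range(-48,48,4) if ((a>=b)&(a<b+4)).sum()>3]
    print(c,hb)
    t=a[r>.037]; 
    # phase of ridges mod 36 deg (0 = ridge straight up, +-18 = number squarely up)
    print("phase",np.degrees(np.angle(np.exp(1j*np.radians(t)*10).mean()))/10,len(t))
    return im,c
E
python3 - <<'E'
from h import *
p=np.array([.4977,-.394]);
move_to([*(p-.02*wx),.23],down(WY))
im,c=look("w4");print(state()["time"],state()["joint_pos"])
E
```

```text
[296. 192.] 9536 [ 495.8 -398.9] [130.1  70.2] 4.3 64.7
[ 0.4958 -0.3989] [(-32, 51, 40.0), (-28, 185, 39.4), (-24, 59, 31.0), (-20, 57, 31.2), (-16, 64, 31.1), (-12, 61, 31.4), (-8, 67, 31.3), (-4, 59, 31.1), (0, 77, 31.5), (4, 2913, 257.4), (8, 303, 188.3), (12, 20, 31.1), (16, 56, 31.1), (20, 51, 30.9), (24, 56, 31.1), (28, 50, 31.2), (32, 37, 31.1), (36, 38, 37.0), (40, 157, 39.5), (44, 22, 39.7)]
phase 6.845289435748635 3446
61.7417 [-7.44079175e-01  1.44726484e-01  1.17164746e+00  7.49191650e-04
  1.82372744e+00 -8.21916645e-01]
```

View pics/w4.png

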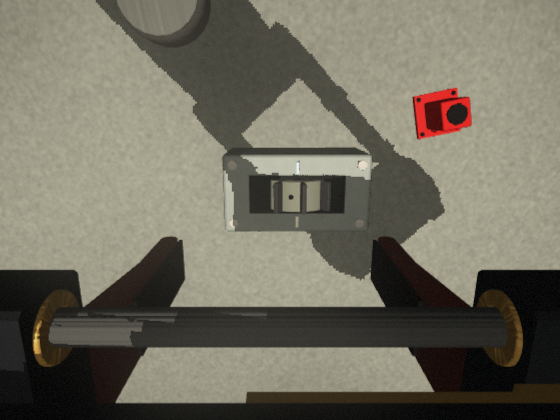

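The picture shows the one-dot flat at (291,196), just left of the index marks at (298,168) and (298,222). Its ridges are at -28.5° and +7.5°, so the wheel is at about 0.445 rad. I push ridge by ridge with one open finger.

```bash
sed -i 's/&(P\[...,2\]>.07);r=/\&(P[...,2]>.07)\&(np.hypot(X,Z)<.043);r=/' h.py
cat >> h.py <<'E'
WC=np.array([.4963,-.395]);H=.0345
def rear(phi):
    p=np.radians(phi);r=(H+.002*np.sin(p))/np.cos(p)
    return r*np.sin(p)-.002*np.cos(p)
def push(p0,p1):
    """push a ridge from angle p0 to p1 (deg from straight up) with the inner face of the rear finger"""
    g=state()["finger_gap"]/2;o=down(WY)
    at=lambda x,z:[*(WC+(x+g)*wx),z]
    a=rear(p0)-.003;b=rear(p1)
    move_l(at(a,.105),.1,o);move_l(at(a,.045+H+.008),.06)
    move_l(at(b,.045+H+.008),.04);f=state()["ft_force"];move_l(at(b-.0015,.045+H+.008),.04)
    move_l(at(b-.0015,.105),.08)
    print(p0,p1,f.round(1),state()["time"])
E
python3 - <<'E'
from h import *
push(7.5,22)
move_to([*(WC-.02*wx),.23],down(WY));look("w5")
E
```

```text
7.5 22 [-0.4  0.8 -0.3] 64.8083
[300. 190.] 9471 [ 495.8 -398.2] [130.3  69. ] 4.3 64.7
[ 0.4958 -0.3982] [(-48, 110, 39.9), (-44, 51, 38.5), (-40, 10, 32.2), (-36, 43, 31.4), (-32, 57, 31.0), (-28, 51, 31.2), (-24, 57, 31.6), (-20, 48, 31.6), (-16, 31, 39.6), (-12, 98, 40.2), (-8, 77, 34.5), (-4, 75, 31.2), (0, 51, 30.8), (4, 72, 31.1), (8, 56, 31.2), (12, 64, 31.0), (16, 55, 31.0), (20, 196, 38.6), (24, 62, 40.0)]
phase -10.788184936592883 388
```

It advanced as planned, to within about 2°. Now the remaining strokes.

Run:
```python
from h import *
for i in range(4): push(-13,22)
push(-13,15)
move_to([*(WC-.02*wx),.23],down(WY));im,c=look("w6")
cv2.imwrite("pics/w6c.png",cv2.resize(im["frame"][140:240,210:390],None,fx=4,fy=4,interpolation=cv2.INTER_CUBIC))
```

```text
-13 22 [ 0.2 -0.6 -0.2] 68.8333
-13 22 [0.7 0.7 2. ] 71.0667
-13 22 [ 0.4 -0.2 -1.5] 73.3
-13 22 [-0.9  0.1 -0.5] 75.525
-13 15 [-0.2 -0.1 -0.4] 77.6333
[299. 190.] 9511 [ 495.7 -398.3] [130.   69.1] 4.5 64.7
[ 0.4957 -0.3983] [(-40, 8, 31.5), (-36, 40, 31.5), (-32, 50, 31.8), (-28, 20, 32.1), (-24, 22, 39.8), (-20, 81, 40.1), (-16, 128, 37.9), (-12, 65, 31.8), (-8, 62, 31.6), (-4, 67, 31.1), (0, 58, 31.1), (4, 72, 31.5), (8, 55, 32.4), (12, 155, 38.2), (16, 81, 40.0), (20, 13, 39.6), (28, 31, 31.8), (32, 38, 31.3)]
phase 17.78521594185485 280
```

View pics/w6c.png

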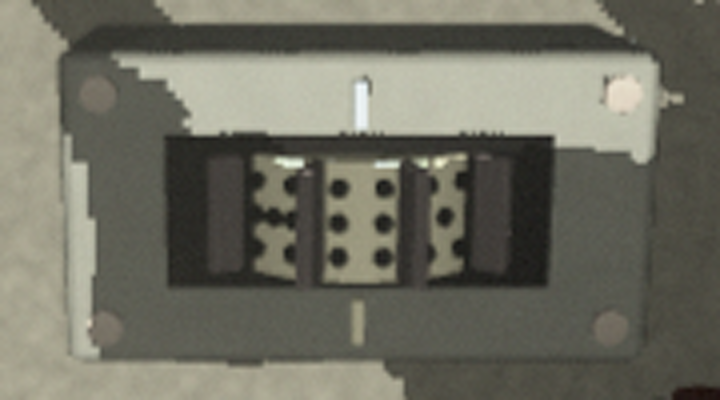

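The crop shows six dots at (360,222), centred between ridges at (310,220) and (413,220), in line with the index marks at (361,100) and (357,323). One last numeric check of the wheel, and of everything else from the top.

Run:
```python
from h import *
for s in(-.02,.0):
    move_to([*(WC+s*wx),.23],down(WY));im=get_image("wrist");P=pts(im)
    c=max(rects(np.ones(P.shape[:2],bool),P,(.0605,.068),1500),key=lambda r:r[1])[2]/1000
    d=P[...,:2]-c;X=d@wx;Z=P[...,2]-.045;r=np.hypot(X,Z);a=np.degrees(np.arctan2(X,Z))
    m=(abs(d@wy)<.011)&(r>.039)&(r<.0425)&(abs(a)<30)
    l,q=a[m&(a<0)],a[m&(a>0)];print(np.median(l),np.median(q),(np.percentile(l,[5,95])).round(1),np.percentile(q,[5,95]).round(1))
move_to([.3,-.45,.35],down(WY))
im=get_image("top");cv2.imwrite("pics/top3.png",im["frame"]);P=pts(im)
for r in rects(np.ones(P.shape[:2],bool),P,(.041,.065),60):print(*r)
print(posts((.03,.05)),state()["time"])
```

```text
-18.274773874076832 17.047216545397347 [-21.  -15.8] [14.8 19.4]
-17.288267601702067 17.14538899781209 [-19.9 -15.2] [15.4 19.6]
[ 28. 136.] 448 [740.1 547.8] [ 75.5 170.8] 61.6 54.8
[287. 132.] 369 [762.5 -55.7] [65.  33.4] 24.6 60.4
[363. 124.] 112 [ 791.7 -240.7] [26.3 24.4] 77.9 45.7
[327. 140.] 113 [ 749.5 -153.3] [25.2 26.2] 32.3 46.0
[126. 211.] 740 [564.  318.9] [ 20.4 193.6] 87.3 50.0
[393. 190.] 116 [ 633.2 -315.6] [25.7 26.3] 17.7 45.9
[185. 195.] 137 [603.1 182.5] [26.2 26. ] 86.8 56.2
[211. 197.] 134 [599.4 121.6] [25.5 25.6] 0.2 55.9
[237. 199.] 130 [596.3  57.9] [26.  25.7] 1.2 56.1
[416. 250.] 462 [ 496.2 -375.7] [130.1  35.1] 5.3 62.5
[181. 233.] 137 [513.4 187.2] [23.5 26.1] 2.2 56.3
[208. 235.] 131 [509.6 124.4] [25.7 25.7] 0.4 56.3
[234. 237.] 124 [506.7  63.7] [25.7 26.1] 0.8 56.7
[441. 260.] 75 [ 467.8 -423.2] [17.6 46.9] 89.1 63.7
[360. 300.] 662 [ 368.6 -237.1] [67.1 66.6] 17.7 44.9
[] 79.95
```

View pics/top3.png

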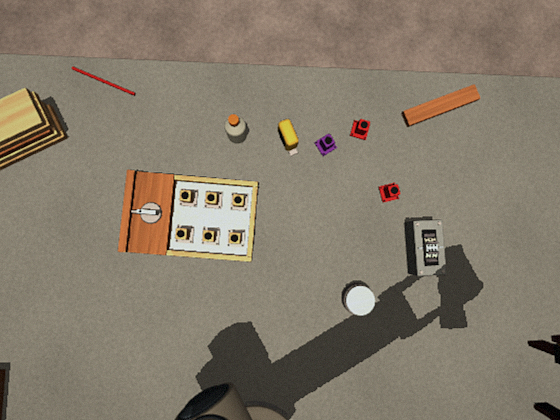

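The top picture shows all six feet upright in the compartment at (183–237, 195–237), the cam tight at (150,212), and the bystanders and look-alikes where they were. The wheel's six is square to within 1°, so I hand in.

```bash
python3 -c "
from bench import *
print(job_done())"
```

```text
the job is handed in; nothing more can be done
None
```

The job is handed in, with no verdict returned: the cam is turned to its stop, all six feet stand on the compartment floor, the wheel shows 6 to within about 1°, and the bystanders and look-alikes were left alone; it took about 80 s.

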